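# Clear the jammed tube feed chute

## Robot

A 6-joint arm with a two-finger parallel gripper is mounted at the origin on a cart in front of the work surface, level with it; the furniture and walls round the work are solid. World frame = base frame: x ahead of the robot, y to its left, z up, the work surface at z = 0. Lengths are in mm, angles in rad, forces in N, time in s.
With the tool pointing down it reaches from about 300 to 1000 mm from the base axis. Payload 5.1 kg.
Tool frame: the origin (TCP) lies midway between the tips of the shut fingers; the grasp point (between the pads) lies 19 mm behind it; z points along the fingers, y is the line along which they close (so a half turn about z gives the same grasp; the last joint's range is limited). The gripper opens to 95 mm and grips with 3 to 60 N. Pads are 20 mm wide; open, the fingers measure 119 mm over their backs; the gripper's body (75 mm by 180 mm) begins 59 mm behind the grasp point.
Start: joints at [-0.083, 0.124, 1.65, -0, 1.367, -0.083], TCP at [649.988, -0.028, 214.656] pointing down, gripper open.
Joint ranges: [-2.61, 2.61], [-1.02, 2.33], [0.03, 2.71], [-1.35, 4.49], [0.32, 2.68], [-2.91, 2.91]. Speed limits (rad/s): [2.57, 2.57, 3.14, 3.14, 3.14, 3.14].

## Interface

Orientations are given as a unit quaternion [x, y, z, w].
In Python, from plant import arm gives the robot as it stands.
- The arm moves only by the tool step_arm, never from a script. Its argument "series" is a list of rows, each a list of 3 entries, a list of its own where there are three numbers: the turn, a rotation vector about the tool's x, y, z in rad, then the shift along the tool's x, y, z in cm, then the opening in per cent of the stroke, from 0 (shut) to 100 (fully open). A call has exactly 8 rows; each row shifts and turns the commanded pose from where the row before left it, along the tool's axes as they then stand; what a row does not reach is not made up. A row lasts 1/10 s, in which the tool goes at most 50 mm and 8.59 degrees, less where a joint would pass 70% of its speed; a pose out of reach is approached as far as the arm can. A call is refused whole if a number of a shift passes 5 or a number of a turn 0.15, either way. A call with a gripper value outside its range is refused whole. The fingers move at their own pace and stop on an object; "squeeze" is the grip in N (left out, the last holds). Time passes only in rows, so rows that do not move let the fingers close, or fill a call up. It gives the time, the measured TCP pose, the force, the opening and the grip force at its end, in the units of the state.
- arm.sense(): the state, without advancing time (a new reading comes with each control period).
- arm.camera(name): name is "scene" or "side" or "wrist"; returns a dict with "img" (420x560x3 uint8, red, green, blue), "camera_matrix" (3x3 intrinsics, pixels), "R" (3x3) and "t" (3): a world point X has camera coordinates R X + t. Camera axes: x right, y down, z forward; pixel columns grow to the right and rows downward; lengths in mm; the calibration is good to about 2 mm. A picture is of the moment at which its call begins. There is no depth.
- arm.hand_in(): hands the job in; it is judged then, once.
Trained networks look in the newest picture that a camera, given by its name, has taken for a name from the list of things; names that differ only in an ending like _2 or _b are one class to them, and where a whole thing is asked for, a point or a joint stands for the part that bears it (a point fixed in the world has none). Each returns a list of dicts, best first, with "confidence" (0 to 1); they miss things now and then, are a little off and sometimes report something else, mostly with a low value. They report only what shows in the picture. A call takes as long as a camera call.
- arm.outline_of(target, camera): "mask" (420x560 bool, what is visible of it) and "uv" ([column, row] in pixels, amid what is visible of it).
- arm.place_of(target, camera): "uv" ([column, row] in pixels: a listed point, or the origin of a listed thing).
The state is a dict: "time": time; "joint_pos": joint angles; "qvel": joint speeds; "joint_efforts": joint torques, N m; "eef_pos": TCP position; "orientation": TCP orientation; "force": force on the tool from outside, world axes, zero at the start; "torque": the same for the moment, N m; "grip_width": opening from 0.0 (shut) to 1.0 (fully open); "grip_force": force on a finger pad.
Only numpy, scipy, OpenCV 4.12 (cv2) and the standard library are available. Lean on these libraries where they do the work, as an engineer would, in place of code of your own. Each camera call takes 0.05 s, during which the arm holds its last target. There are 200 camera calls.

## Task

A stray dropper bottle has jammed under the gauge wall of the test-tube feed chute. Press the green paddle of the rocker all the way down so that the lift plate raises the bottle out of the track, then, with the plate still up, push the bottle endways off the plate until all of it lies in the red reject trough on the far side. Then press the black paddle to bring the plate fully home, so that the three waiting tubes roll on under the gauge wall to the stop at the low end; drop nothing and leave the things standing round the chute where they are.

Things in the scene. Friction and masses are not known exactly. Their poses are not given: they have to be found in the camera images.
- chute: Fixed feed chute on a dark base plate, 190 x 290 mm. Origin on the table; plate x -128..+62 (a foot to +175 under the trough), y -145..+145 mm. x runs across the chute (away from the robot at yaw 0), y up the chute, z up. Track 117 mm wide inside, sloping down to -y by 9 deg; grey side walls 14 mm over the floor; low-end stop y -70 mm. Rocker post at x -69, y -60, top z 128 mm.
- track (a point): Middle of the track floor at the jam spot (chute x 0, y +40, z 100 mm), axes as the chute. The floor here is a steel lift plate, y -20 to +7 mm from this point, as wide as the track.
- gauge (a point): Point on the blue gauge wall, a plate across the track leaning back 20 deg downstream: on its upper (+y) face at mid-track, at its lower edge (chute x 0, y +15.5, z 116 mm); axes as the chute. Top edge z 157 mm. The gap of about 21 mm beneath it passes tubes but not the bottle. It runs on in +x to chute x = +178 mm as the side wall of the red trough.
- stray: Amber dropper bottle, 102 mm long, 60 g, lying across the chute. Origin: centre of its flat base, at the chute -x end; own z along its axis to the bulb. Body 37 mm thick for 62 mm, then black collar 24, brown bulb 15 mm. Axis 116 mm above the table at the start, about 145 raised (y about +24 mm): it then leans on the blue wall and, pushed at the base along chute +x (about 115 mm), slides along it.
- trough (a point): Middle of the red reject trough's floor, fixed to the chute, axes as the chute. Trough: 5 mm lower than the raised plate, begins at chute x = +62 mm beyond the far side wall, ends in a stop at x = +174 mm. Floor leans towards the blue wall. A bottle in it has its axis 140 to 155 mm above the table, bulb end dipping a little; it lies wholly in when its base is past chute x = +58 mm.
- rocker (a joint): Angle of the rocker, which carries the lift plate; 0 = plate down, 2 mm below the floor above it (more than about 0.02 may still hold the tubes); 0.345 rad = plate up by 35 mm (end stop). Pivot along chute x at chute y = -60, z = 117 mm. It is stiff and stays where it is left: about 7 to 9 N on the green paddle raises the plate, 5 to 8 N on the black one lowers it. A skirt under the plate holds the tubes back while it is up.
- raise_pad (a point): Middle of the top of the green paddle (34 x 30 mm across chute x and y), on the robot's side of the chute at the low end, 60 mm from the pivot. Moves with the rocker: goes down about 21 mm as the joint goes from 0 to 0.345.
- return_pad (a point): Middle of the top of the black paddle, 34 x 30 mm, on the robot's side of the chute, 45 mm from the pivot on the other side. Goes up about 15 mm as the plate is raised; pressing it down by that much brings the plate home.
- tube_a: Empty glass test tube, 19 mm thick, 115 mm long, lying across the chute, number 1 in the queue above the bottle. Origin at the end at chute -x, its z along the tube. Rolls down by itself when free; when delivered it rests below the gauge wall, at chute y less than -10 mm.
- tube_b: Empty glass test tube, 19 mm thick, 115 mm long, lying across the chute, number 2 in the queue above the bottle. Origin at the end at chute -x, its z along the tube. Rolls down by itself when free; when delivered it rests below the gauge wall, at chute y less than -10 mm.
- tube_c: Empty glass test tube, 19 mm thick, 115 mm long, lying across the chute, number 3 in the queue above the bottle. Origin at the end at chute -x, its z along the tube. Rolls down by itself when free; when delivered it rests below the gauge wall, at chute y less than -10 mm.
- bottle_red: Bystander: white dropper bottle with red bulb, 37 mm wide, 102 mm tall, standing; origin under its base.
- beaker: Bystander: small glass beaker, 53 mm wide, 64 mm tall; origin under its base.
- roll: Bystander: white gauze roll, 41 mm thick, 91 mm long, lying; origin under its middle.
- timer: Bystander: cream bench timer with a dial, 62 x 79 x 75 mm; origin under its middle.

How it is judged:
By the outcome, as a careful person would: the job done as asked, in the order asked, and still so for the second after the job is handed in, with the robot touching nothing.
It also fails if it takes over 53 s, if anything falls off the work surface, if the arm or the gripper's body presses on something with over 40 N, if the wrist force passes 120 N, or if a joint passes its speed limit or range.

## Working session

There is one attempt and no reset: what is moved stays moved. The work goes in short steps, Python scripts to look and compute and a tool call to move; the robot and the scene stay as the last step left them, time stands still between calls to the robot, and variables do not carry over. Pictures are saved under pics/ and viewed, at most 10 in all, crops included, and the job is handed in when it is done.

Besides the shell and the picture viewer there is one more tool, called after "Call:" by a JSON object that holds its "op" and its "data", one argument or row to a line. step_arm: Moves the arm, as the interface text tells. Its arguments: {"type":"object","properties":{"series":{"type":"array","items":{"type":"array"}},"squeeze":{"type":"number"}},"required":["series"]}

```bash
mkdir -p pics
cat > h.py <<'E'
import numpy as np, cv2
from scipy.spatial.transform import Rotation as Rt
from plant import arm
def tri(obs):
    # obs: list of (cam,uv)
    A=[];b=[]
    for c,uv in obs:
        P=c["camera_matrix"]@np.c_[c["R"],c["t"]]
        for k in range(2):
            r=uv[k]*P[2]-P[k]; r=r/np.linalg.norm(r[:3]); A.append(r[:3]); b.append(-r[3])
    A=np.array(A);b=np.array(b)
    x=np.linalg.lstsq(A,b,rcond=None)[0]
    return x, np.abs(A@x-b).max()
def atz(c,uv,z):
    d=c["R"].T@np.linalg.inv(c["camera_matrix"])@np.array([uv[0],uv[1],1.]); o=-c["R"].T@np.array(c["t"]).ravel()
    return o+d*(z-o[2])/d[2]
E
python3 - <<'E'
from h import *
cs={}
for n in ("scene","side"):
    cs[n]=arm.camera(n); cv2.imwrite(f"pics/{n}0.png",cs[n]["img"][:,:,::-1])
im=np.vstack([cs["scene"]["img"],cs["side"]["img"]])
print({n:(-np.array(c["R"]).T@np.array(c["t"]).ravel()).round() for n,c in cs.items()})
Z={"chute":0,"track":100,"gauge":116,"stray":116,"trough":135,"raise_pad":None,"return_pad":None,"tube_a":None,"bottle_red":0,"beaker":0,"roll":0,"timer":0}
for t,z in Z.items():
    p={}
    for n in cs:
        p[n]=arm.place_of(t,n)[:3]
    print(t,{n:[(np.round(d["uv"]).tolist(),round(d["confidence"],2)) for d in p[n]] for n in p})
    if all(p.values()):
        x,e=tri([(cs[n],p[n][0]["uv"]) for n in cs]); print("   ",x.round(1),e.round(1))
    elif z is not None:
        for n in cs:
            if p[n]: print("   z",atz(cs[n],p[n][0]["uv"],z).round())
E
```

```text
{'scene': array([ -44., -692.,  971.]), 'side': array([311., 958., 926.])}
chute {'scene': [([247.0, 199.0], 0.84)], 'side': [([266.0, 289.0], 0.97)]}
    [565.1 138.1  -9.5] 2.1
track {'scene': [([238.0, 169.0], 0.63)], 'side': [([260.0, 270.0], 0.71)]}
    [566.3 179.3  98. ] 2.3
gauge {'scene': [([241.0, 168.0], 0.91), ([237.0, 166.0], 0.51)], 'side': [([262.0, 255.0], 0.65)]}
    [563.8 157.1 120.8] 0.3
stray {'scene': [([225.0, 174.0], 0.39)], 'side': [([283.0, 268.0], 0.55)]}
    [510.8 174.8 112. ] 0.1
trough {'scene': [([263.0, 154.0], 0.56)], 'side': [([212.0, 244.0], 0.69)]}
    [673.7 161.2 126. ] 7.8
raise_pad {'scene': [([236.0, 202.0], 0.84), ([222.0, 190.0], 0.46)], 'side': [([320.0, 223.0], 0.72)]}
    [451.3  30.8 132.7] 3.7
return_pad {'scene': [([220.0, 186.0], 0.63)], 'side': [([300.0, 260.0], 0.59)]}
    [473.3 139.8 107.8] 5.4
tube_a {'scene': [([212.0, 162.0], 0.7), ([216.0, 167.0], 0.46), ([220.0, 170.0], 0.39)], 'side': [([272.0, 284.0], 0.8), ([277.0, 280.0], 0.71), ([272.0, 290.0], 0.68)]}
    [513.4 240.9 123.2] 3.5
bottle_red {'scene': [([313.0, 276.0], 0.77)], 'side': [([318.0, 199.0], 0.59)]}
    [ 508.7 -241.7   -8.8] 1.3
beaker {'scene': [([343.0, 248.0], 0.65), ([340.0, 304.0], 0.65)], 'side': [([272.0, 191.0], 0.94), ([260.0, 254.0], 0.61), ([302.0, 260.0], 0.41)]}
    [ 645.1 -235.2    0.8] 2.5
roll {'scene': [([343.0, 304.0], 0.86), ([216.0, 165.0], 0.2)], 'side': [([330.0, 177.0], 0.76)]}
    [ 496.5 -363.2   -6.2] 1.9
timer {'scene': [([394.0, 276.0], 0.67)], 'side': [([273.0, 291.0], 0.68), ([281.0, 158.0], 0.52), ([301.0, 259.0], 0.48)]}
    [ 764.3 -271.6 -357.1] 120.5
```

View pics/scene0.png

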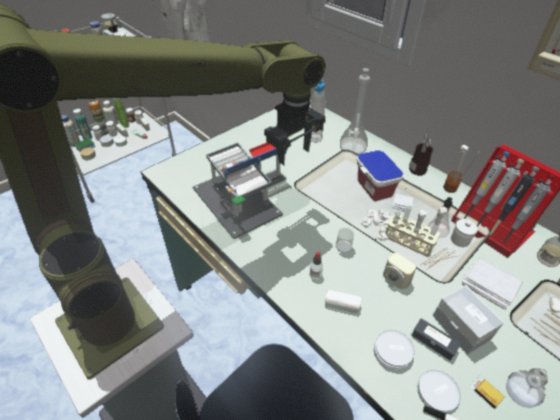

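View pics/side0.png

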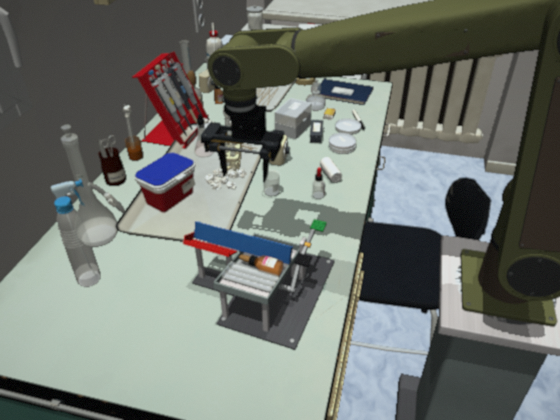

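The scene view shows the chute at about (240,180), its green paddle at (237,200), the tubes and red trough/blue wall behind. In the side view the chute is at (265,280), the green paddle at (319,224), and the amber bottle at (265,263). I'll move closer to measure.

Run:
```python
from h import *
s=arm.sense(); print(s["time"],s["eef_pos"],s["orientation"]); print(Rt.from_quat(s["orientation"]).as_matrix().round(2)); c=arm.camera("wrist"); print((Rt.from_quat(s["orientation"]).as_matrix().T@(-np.array(c["R"]).T@np.array(c["t"]).ravel()-s["eef_pos"])).round(), (c["R"]@Rt.from_quat(s["orientation"]).as_matrix()).round(2), c["camera_matrix"].round())
```

```text
1.3 [ 6.49979280e+02 -1.76607631e-02  2.14637039e+02] [ 7.07112368e-01  7.07101194e-01 -3.97123623e-06 -3.25035815e-05]
[[ 0.  1. -0.]
 [ 1. -0.  0.]
 [ 0. -0. -1.]]
[  79.   -0. -170.] [[ 0.    1.    0.  ]
 [-0.96  0.   -0.28]
 [-0.28 -0.    0.96]] [[376.   0. 279.]
 [  0. 376. 214.]
 [  0.   0.   1.]]
```

Call:
{"op": "step_arm", "data": {
  "series": [
    [[0,0,0],[2,-3.5,-2.8],0],
    [[0,0,0],[2,-3.5,-2.8],0],
    [[0,0,0],[2,-3.5,-2.8],0],
    [[0,0,0],[2,-3.5,-2.8],0],
    [[0,0,0],[0,0,0],0],
    [[0,0,0],[0,0,0],0],
    [[0,0,0],[0,0,0],0],
    [[0,0,0],[0,0,0],0]
  ]
}}

```text
time: 2.15
eef_pos: [510.1, 79.4, 324.5]
orientation: [0.707, 0.707, -0.001, -0.001]
force: [-0.2, -0.1, -0.5]
grip_width: 0.385
grip_force: 0.0
```

```bash
cat > look.py <<'E'
from h import *
import sys
s=arm.sense(); print(s["time"],np.round(s["eef_pos"],1),np.round(s["force"],1))
cs={}
for n in ("wrist","side","scene"): cs[n]=arm.camera(n)
cv2.imwrite(f"pics/{sys.argv[1]}.png",cs["wrist"]["img"][:,:,::-1])
for t in sys.argv[2:]:
    p={n:arm.place_of(t,n)[:1] for n in cs}
    print(t,{n:(np.round(p[n][0]["uv"]).tolist(),round(p[n][0]["confidence"],2)) for n in p if p[n]})
    o=[(cs[n],p[n][0]["uv"]) for n in cs if p[n]]
    if len(o)>1:
        x,e=tri(o); print("   ",x.round(1),e.round(1))
        if len(o)==3:
            for i in (1,2): x,e=tri([o[0],o[i]]); print("     pair",i,x.round(1),e.round(1))
E
python3 look.py w1 chute track gauge stray trough raise_pad return_pad
```

```text
2.15 [510.1  79.4 324.5] [-0.2 -0.1 -0.5]
chute {'wrist': ([318.0, 116.0], 0.85), 'side': ([318.0, 223.0], 0.17), 'scene': ([246.0, 200.0], 0.67)}
    [500.   83.5 123.5] 63.8
     pair 1 [488.1 148.2 234.7] 46.9
     pair 2 [560.8 141.7 -15.1] 2.5
track {'wrist': ([336.0, 75.0], 0.75), 'side': ([258.0, 269.0], 0.57), 'scene': ([236.0, 165.0], 0.76)}
    [565.4 186.5 108.3] 2.1
     pair 1 [565.2 185.3 104.4] 1.1
     pair 2 [563.9 184.  113.1] 1.0
gauge {'wrist': ([336.0, 102.0], 0.91), 'side': ([263.0, 256.0], 0.61), 'scene': ([240.0, 169.0], 0.66)}
    [562.2 157.5 117.9] 2.4
     pair 1 [562.1 159.4 123. ] 0.5
     pair 2 [563.5 159.9 112.8] 0.7
stray {'side': ([280.0, 268.0], 0.82), 'scene': ([224.0, 171.0], 0.52)}
    [514.3 183.5 117.4] 1.4
trough {'wrist': ([462.0, 99.0], 0.63), 'side': ([212.0, 245.0], 0.98), 'scene': ([266.0, 153.0], 0.7)}
    [679.5 160.4 125. ] 3.7
     pair 1 [679.2 162.  130.2] 1.1
     pair 2 [681.1 163.1 119.1] 1.7
raise_pad {'wrist': ([228.0, 229.0], 0.68), 'side': ([316.0, 224.0], 0.77), 'scene': ([235.0, 198.0], 0.5)}
    [457.5  40.3 136.9] 6.5
     pair 1 [460.9  39.7 139.1] 2.5
     pair 2 [454.3  39.8 136. ] 4.3
return_pad {'wrist': ([242.0, 119.0], 0.57), 'side': ([305.0, 258.0], 0.78), 'scene': ([218.0, 186.0], 0.6)}
    [467.5 141.6 113.8] 5.2
     pair 1 [470.5 143.1 120.3] 2.7
     pair 2 [468.2 145.6 105.4] 4.2
```

View pics/w1.png

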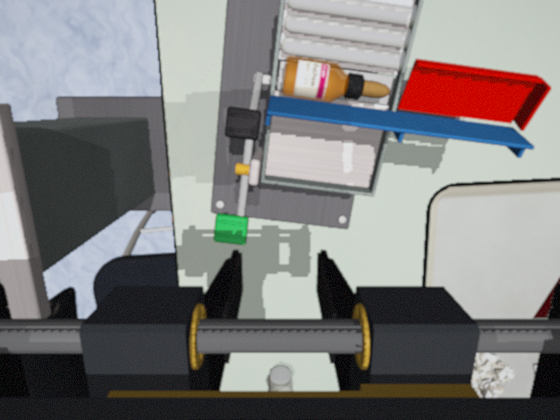

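The wrist view shows the green paddle at (231,229), black at (243,122), the bottle at (335,80) with its base at the left (285,77), the blue wall tilting from (268,105) to (530,145), which gives a yaw of about -0.115, and the trough at (470,95).

Call:
{"op": "step_arm", "data": {
  "series": [
    [[0,0,0.115],[0,0,0],0],
    [[0,0,0],[-1.1,-1.2,3.5],0],
    [[0,0,0],[-1.1,-1.2,3.5],0],
    [[0,0,0],[-1.1,-1.2,3.5],0],
    [[0,0,0],[-1.1,-1.2,3.5],0],
    [[0,0,0],[0,0,0],0],
    [[0,0,0],[0,0,0],0],
    [[0,0,0],[0,0,0],0]
  ]
}}

```text
time: 4.15
eef_pos: [459.4, 42.0, 189.7]
orientation: [0.747, 0.665, 0.002, 0.002]
force: [0.7, 0.9, 0.1]
grip_width: 0.003
grip_force: 0.0
```

```bash
python3 look.py w2 raise_pad return_pad stray gauge
python3 - <<'E'
from h import *
c=arm.camera("wrist"); d=arm.camera("side"); e=arm.camera("scene")
def cen(c,lo,hi):
    h=cv2.cvtColor(c["img"],cv2.COLOR_RGB2HSV); m=cv2.inRange(h,lo,hi); n,l,s,q=cv2.connectedComponentsWithStats(m); i=1+s[1:,4].argmax(); return q[i],s[i]
P=[cen(x,(50,150,60),(75,255,255)) for x in (c,d,e)]
for p in P: print(p[0].round(1),p[1])
print(tri([(c,P[0][0]),(d,P[1][0])]),tri([(d,P[1][0]),(e,P[2][0])]))
E
```

```text
4.15 [459.4  42.  189.7] [0.7 0.9 0.1]
raise_pad {'wrist': ([279.0, 245.0], 0.55), 'side': ([316.0, 224.0], 0.74), 'scene': ([238.0, 203.0], 0.62)}
    [459.3  29.9 123.8] 6.9
     pair 1 [462.   34.6 132.7] 3.6
     pair 2 [455.7  30.1 121.1] 2.6
return_pad {'wrist': ([281.0, 69.0], 0.89), 'side': ([301.0, 259.0], 0.58), 'scene': ([221.0, 186.0], 0.52)}
    [472.6 139.7 110.8] 3.9
     pair 1 [474.3 140.6 115.1] 2.1
     pair 2 [471.2 141.7 106.1] 1.3
stray {'side': ([283.0, 266.0], 0.95)}
gauge {'wrist': ([430.0, 18.0], 0.66), 'side': ([262.0, 252.0], 0.91), 'scene': ([241.0, 166.0], 0.75)}
    [560.7 154.9 128.9] 3.4
     pair 1 [560.1 155.5 130. ] 3.3
     pair 2 [559.6 155.5 127.6] 2.0Traceback (most recent call last):
  File "<stdin>", line 5, in <module>
  File "<stdin>", line 4, in cen
ValueError: attempt to get argmax of an empty sequence
```

View pics/w2.png

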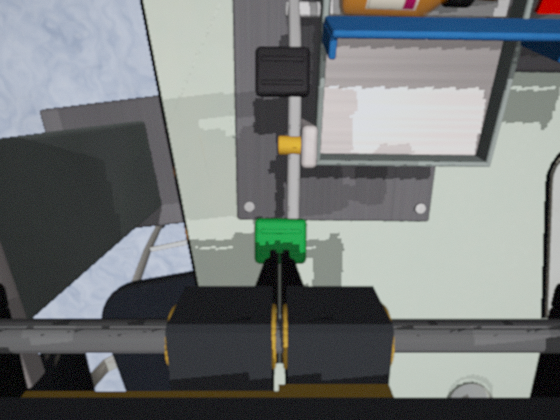

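The wrist view shows the wall level and the base plate edge upright, so the tool is in line with the chute. The green paddle is at (281,240) and the black one at (283,71). The paddle lies about 5 mm towards tool -x from the TCP.

Call:
{"op": "step_arm", "data": {
  "series": [
    [[0,0,0],[-0.5,0,2.5],0],
    [[0,0,0],[0,0,2.0],0],
    [[0,0,0],[0,0,0.8],0],
    [[0,0,0],[0,0,0.5],0],
    [[0,0,0],[0,0,0.5],0],
    [[0,0,0],[0,0,0.5],0],
    [[0,0,0],[0,0,0.3],0],
    [[0,0,0],[0,0,0],0]
  ]
}}

```text
time: 5.85
eef_pos: [456.8, 35.5, 117.5]
orientation: [0.746, 0.666, -0.001, 0.001]
force: [-5.5, -5.3, 7.8]
grip_width: 0.004
grip_force: 4.0
```

Call:
{"op": "step_arm", "data": {
  "series": [
    [[0,0,0],[0,0,0.3],0],
    [[0,0,0],[0,0,0.3],0],
    [[0,0,0],[0,0,0.2],0],
    [[0,0,0],[0,0,0.2],0],
    [[0,0,0],[0,0,0],0],
    [[0,0,0],[0,0,0],0],
    [[0,0,0],[0,0,0],0],
    [[0,0,0],[0,0,0],0]
  ]
}}

```text
time: 6.65
eef_pos: [457.1, 35.6, 112.8]
orientation: [0.746, 0.666, -0.002, 0.001]
force: [-20.1, -4.6, 36.3]
grip_width: 0.004
grip_force: 18.3
```

```bash
python3 look.py w3 raise_pad return_pad stray
```

```text
6.65 [457.1  35.6 112.8] [-20.1  -4.6  36.3]
raise_pad {'wrist': ([282.0, 273.0], 0.72), 'side': ([319.0, 230.0], 0.91), 'scene': ([237.0, 208.0], 0.59)}
    [455.1  30.4 107.7] 5.7
     pair 1 [457.9  36.  117.5] 0.6
     pair 2 [453.9  31.7 103.5] 4.2
return_pad {'wrist': ([288.0, 36.0], 0.69), 'side': ([302.0, 252.0], 0.8)}
    [474.3 137.7 132.4] 2.6
stray {'side': ([282.0, 254.0], 0.84), 'scene': ([236.0, 167.0], 0.19)}
    [527.9 151.5 136.9] 8.7
```

View pics/w3.png

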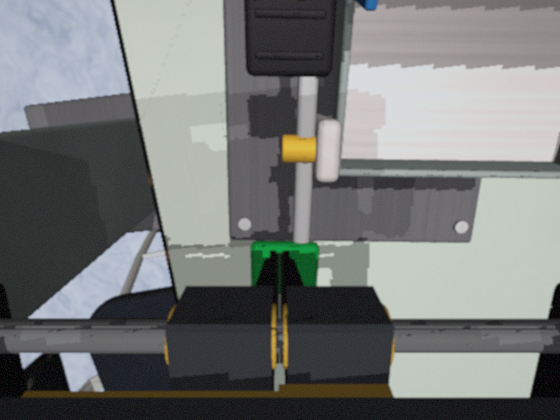

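The paddle is at its stop: it went down 20 mm and the force rose to 36 N. The wrist view shows the green paddle under the tip at (285,265) and the black paddle, now raised, at (290,35). Next I lift and go to behind the bottle's base.

Call:
{"op": "step_arm", "data": {
  "series": [
    [[0,0,0],[0,0,-3.5],0],
    [[0,0,0],[0,0,-4.5],0],
    [[0,0,0],[3.5,0.4,0],0],
    [[0,0,0],[3.5,0.4,0],0],
    [[0,0,0],[3.5,0.4,0],0],
    [[0,0,0],[3.6,0.4,0],0],
    [[0,0,0],[0,0,0],0],
    [[0,0,0],[0,0,0],0]
  ]
}}

```text
time: 8.05
eef_pos: [488.8, 175.6, 185.8]
orientation: [0.746, 0.666, -0.0, 0.0]
force: [-0.4, 0.5, 0.6]
grip_width: 0.008
grip_force: 0.0
```

```bash
python3 look.py w4 return_pad stray raise_pad gauge tube_a
python3 - <<'E'
from h import *
w=arm.camera("wrist")["img"]; s=arm.camera("side")["img"][180:360,160:370]
s=cv2.resize(s,None,fx=2,fy=2)
o=np.zeros((max(420,s.shape[0]),800,3),np.uint8); o[:420,:380]=w[:,150:530]; o[:s.shape[0],380:]=s
cv2.imwrite("pics/c4.png",o[:,:,::-1])
E
```

```text
8.05 [488.8 175.6 185.8] [-0.4  0.5  0.6]
return_pad {'wrist': ([263.0, 290.0], 0.92), 'side': ([302.0, 252.0], 0.83), 'scene': ([219.0, 182.0], 0.6)}
    [471.9 138.1 129.8] 6.8
     pair 1 [475.4 141.4 137. ] 1.1
     pair 2 [469.1 138.2 127.7] 4.7
stray {'wrist': ([318.0, 238.0], 0.63), 'side': ([280.0, 253.0], 0.9), 'scene': ([224.0, 167.0], 0.65)}
    [512.9 172.4 146.8] 5.1
     pair 1 [512.5 182.2 163.2] 1.8
     pair 2 [511.4 174.1 142.2] 0.8
raise_pad {'wrist': ([310.0, 114.0], 0.56), 'side': ([316.0, 230.0], 0.77), 'scene': ([236.0, 207.0], 0.55)}
    [483.4 136.7 104.1] 111.4
     pair 1 [464.9 249.3 300.9] 36.8
     pair 2 [ 550.8  226.4 -111.7] 21.0
gauge {'side': ([261.0, 256.0], 0.95), 'scene': ([314.0, 279.0], 0.44)}
    [ 645.7 -158.5 -216.2] 21.2
tube_a {'wrist': ([307.0, 142.0], 0.94), 'side': ([280.0, 277.0], 0.77), 'scene': ([216.0, 166.0], 0.47)}
    [509.3 221.3 122. ] 8.2
     pair 1 [506.9 230.5 140.3] 3.9
     pair 2 [513.5 227.6 110.5] 1.2
```

View pics/c4.png

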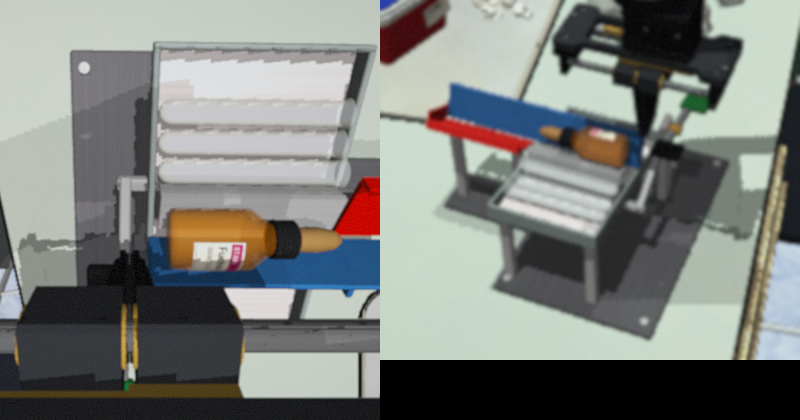

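The crop shows the bottle raised clear, leaning on the blue wall, with its base at column 167 and axis row 238. The tubes are held behind the skirt, and the finger is just left of the base. Descending and pushing now.

Call:
{"op": "step_arm", "data": {
  "series": [
    [[0,0,0],[0.2,0,2.5],0],
    [[0,0,0],[0,0,2.0],0],
    [[0,0,0],[0,0,0],0],
    [[0,0,0],[0,0.8,0],0],
    [[0,0,0],[0,0.8,0],0],
    [[0,0,0],[0,0.8,0],0],
    [[0,0,0],[0,0.8,0],0],
    [[0,0,0],[0,0.8,0],0]
  ]
}}

```text
time: 9.85
eef_pos: [529.6, 172.5, 141.4]
orientation: [0.747, 0.665, 0.0, -0.0]
force: [-2.6, 1.2, 2.2]
grip_width: 0.004
grip_force: 1.5
```

```bash
python3 look.py w5 stray
python3 - <<'E'
from h import *
w=arm.camera("wrist")["img"]; s=arm.camera("side")["img"][180:360,160:370]
s=cv2.resize(s,None,fx=2,fy=2)
o=np.zeros((max(420,s.shape[0]),800,3),np.uint8); o[:420,:380]=w[:,150:530]; o[:s.shape[0],380:]=s
cv2.imwrite("pics/c5.png",o[:,:,::-1])
E
```

```text
9.85 [529.6 172.5 141.4] [-2.6  1.2  2.2]
stray {'wrist': ([299.0, 272.0], 0.91), 'side': ([270.0, 249.0], 0.67), 'scene': ([231.0, 164.0], 0.7)}
    [538.4 168.6 147.6] 6.5
     pair 1 [537.8 182.9 169.1] 1.2
     pair 2 [537.9 171.2 141.7] 1.1
```

View pics/c5.png

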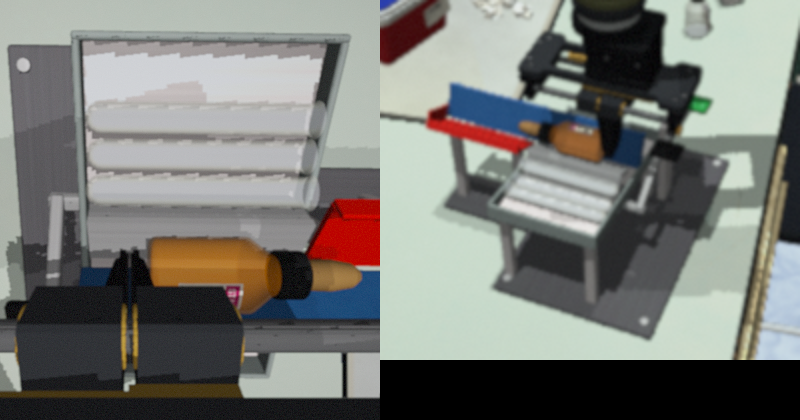

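The finger (column 125) is square on the base and the bottle slides along the wall towards the trough. Carrying on.

Call:
{"op": "step_arm", "data": {
  "series": [
    [[0,0,0],[0,0.9,0],0],
    [[0,0,0],[0,0.9,0],0],
    [[0,0,0],[0,0.9,0],0],
    [[0,0,0],[0,0.9,0],0],
    [[0,0,0],[0,0.9,0],0],
    [[0,0,0],[0,0.9,0],0],
    [[0,0,0],[0,0.9,0],0],
    [[0,0,0],[0,0.9,0],0]
  ]
}}

```text
time: 11.05
eef_pos: [601.1, 164.1, 140.5]
orientation: [0.747, 0.665, 0.0, 0.0]
force: [-0.9, -0.4, -0.1]
grip_width: 0.004
grip_force: 0.5
```

Call:
{"op": "step_arm", "data": {
  "series": [
    [[0,0,0],[0,0.6,0],0],
    [[0,0,0],[0,0.6,0],0],
    [[0,0,0],[0,0.5,0],0],
    [[0,0,0],[0,0,0],0],
    [[0,0,0],[0,0,0],0],
    [[0,0,0],[0,0,0],0],
    [[0,0,0],[0,0,0],0],
    [[0,0,0],[0,0,0],0]
  ]
}}

```text
time: 11.85
eef_pos: [617.0, 162.3, 140.7]
orientation: [0.747, 0.665, 0.0, 0.0]
force: [-0.8, 0.5, 0.1]
grip_width: 0.009
grip_force: 0.0
```

```bash
python3 look.py w6 stray trough
python3 - <<'E'
from h import *
w=arm.camera("wrist")["img"]; s=arm.camera("side")["img"][180:360,160:370]
s=cv2.resize(s,None,fx=2,fy=2)
o=np.zeros((max(420,s.shape[0]),800,3),np.uint8); o[:420,:380]=w[:,150:530]; o[:s.shape[0],380:]=s
cv2.imwrite("pics/c6.png",o[:,:,::-1])
E
```

```text
11.85 [617.  162.3 140.7] [-0.8  0.5  0.1]
stray {'wrist': ([294.0, 274.0], 0.59), 'side': ([232.0, 238.0], 0.83), 'scene': ([256.0, 156.0], 0.59)}
    [628.1 154.2 144.5] 8.1
     pair 1 [624.4 175.5 174.7] 0.1
     pair 2 [626.1 156.2 137.4] 2.4
trough {'wrist': ([402.0, 250.0], 0.79), 'side': ([215.0, 243.0], 0.83), 'scene': ([264.0, 153.0], 0.84)}
    [673.8 159.7 129.7] 6.3
     pair 1 [673.6 166.1 142.4] 3.0
     pair 2 [675.3 162.1 124.6] 6.4
```

View pics/c6.png

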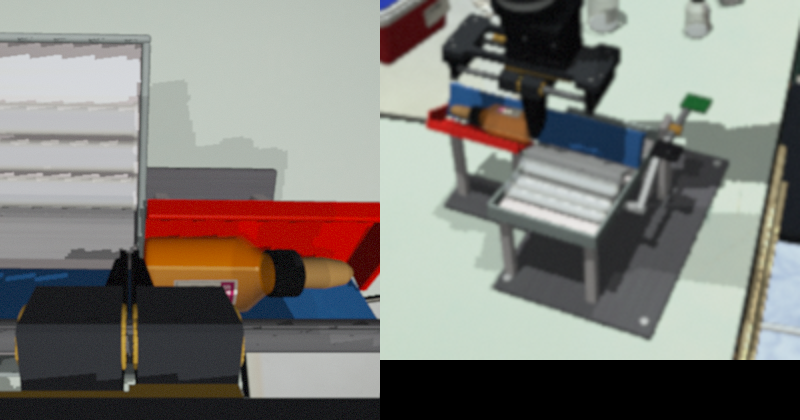

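The bottle lies in the trough with its base (column 147) level with the trough's start. I'll push 4 mm more for margin, back off, lift, and go to the black paddle.

Call:
{"op": "step_arm", "data": {
  "series": [
    [[0,0,0],[0,0.2,0],0],
    [[0,0,0],[0,0.2,0],0],
    [[0,0,0],[0,0,0],0],
    [[0,0,0],[0,-0.8,0],0],
    [[0,0,0],[0,-0.5,-3.0],0],
    [[0,0,0],[0,-1.0,-2.0],0],
    [[0,0,0],[0,-4,0],0],
    [[0,0,0],[0,-4,0],0]
  ]
}}

```text
time: 13.2
eef_pos: [518.3, 173.7, 191.7]
orientation: [0.747, 0.665, 0.001, 0.0]
force: [-0.8, 0.2, 0.0]
grip_width: 0.005
grip_force: 0.0
```

Call:
{"op": "step_arm", "data": {
  "series": [
    [[0,0,0],[-1.4,-3,0],0],
    [[0,0,0],[-1.4,-1.2,0],0],
    [[0,0,0],[-1.3,0,0],0],
    [[0,0,0],[0,0,0],0],
    [[0,0,0],[0,0,0],0],
    [[0,0,0],[0,0,0],0],
    [[0,0,0],[0,0,0],0],
    [[0,0,0],[0,0,0],0]
  ]
}}

```text
time: 14.0
eef_pos: [472.7, 137.9, 190.5]
orientation: [0.747, 0.665, -0.0, -0.0]
force: [0.0, 0.3, 0.4]
grip_width: -0.002
grip_force: 0.0
```

```bash
python3 look.py w7 return_pad stray
python3 - <<'E'
from h import *
w=arm.camera("wrist")["img"]; s=arm.camera("side")["img"][180:360,160:370]
s=cv2.resize(s,None,fx=2,fy=2)
o=np.zeros((max(420,s.shape[0]),800,3),np.uint8); o[:420,:380]=w[:,150:530]; o[:s.shape[0],380:]=s
cv2.imwrite("pics/c7.png",o[:,:,::-1])
E
```

```text
14.0 [472.7 137.9 190.5] [0.  0.3 0.4]
return_pad {'wrist': ([280.0, 228.0], 0.67), 'side': ([303.0, 252.0], 0.91), 'scene': ([220.0, 184.0], 0.56)}
    [470.6 135.1 125. ] 5.2
     pair 1 [472.8 141.6 137.5] 0.7
     pair 2 [469.8 137.4 119.3] 3.3
stray {'side': ([235.0, 242.0], 0.7), 'scene': ([257.0, 153.0], 0.56)}
    [628.1 155.3 146.9] 1.6
```

View pics/c7.png

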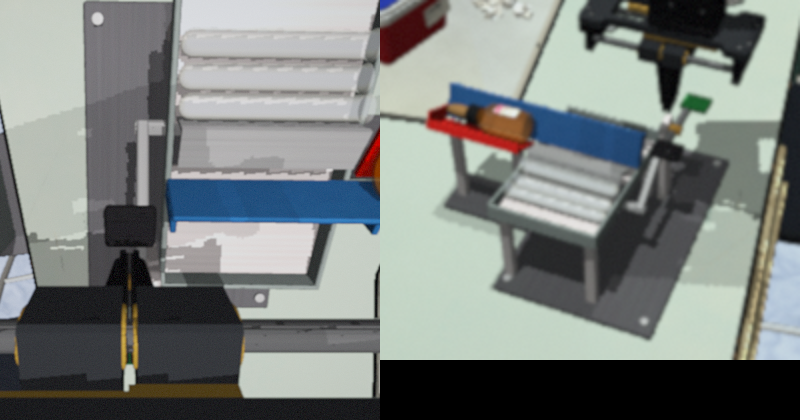

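The crop shows the black paddle at (130,227), just under the finger tip, and the bottle lying wholly in the trough. Pressing the black paddle down.

Call:
{"op": "step_arm", "data": {
  "series": [
    [[0,0,0],[0.3,0,2.5],0],
    [[0,0,0],[0,0,2.5],0],
    [[0,0,0],[0,0,0.8],0],
    [[0,0,0],[0,0,0.4],0],
    [[0,0,0],[0,0,0.4],0],
    [[0,0,0],[0,0,0.4],0],
    [[0,0,0],[0,0,0.3],0],
    [[0,0,0],[0,0,0],0]
  ]
}}

```text
time: 15.35
eef_pos: [473.6, 141.5, 120.1]
orientation: [0.747, 0.665, 0.001, -0.0]
force: [-4.3, 2.2, 5.9]
grip_width: 0.006
grip_force: 3.0
```

Call:
{"op": "step_arm", "data": {
  "series": [
    [[0,0,0],[0,0,0.2],0],
    [[0,0,0],[0,0,0.2],0],
    [[0,0,0],[0,0,0.2],0],
    [[0,0,0],[0,0,0.2],0],
    [[0,0,0],[0,0,0],0],
    [[0,0,0],[0,0,0],0],
    [[0,0,0],[0,0,0],0],
    [[0,0,0],[0,0,0],0]
  ]
}}

```text
time: 16.15
eef_pos: [473.9, 141.6, 115.1]
orientation: [0.747, 0.665, 0.001, -0.0]
force: [-12.2, 1.4, 21.5]
grip_width: 0.007
grip_force: 10.2
```

Call:
{"op": "step_arm", "data": {
  "series": [
    [[0,0,0],[0,0,0.2],0],
    [[0,0,0],[0,0,0.1],0],
    [[0,0,0],[0,0,0],0],
    [[0,0,0],[0,0,0],0],
    [[0,0,0],[0,0,0],0],
    [[0,0,0],[0,0,0],0],
    [[0,0,0],[0,0,0],0],
    [[0,0,0],[0,0,0],0]
  ]
}}

```text
time: 16.95
eef_pos: [474.0, 141.7, 114.8]
orientation: [0.747, 0.665, 0.001, -0.0]
force: [-18.7, 0.1, 34.0]
grip_width: 0.007
grip_force: 16.7
```

Call:
{"op": "step_arm", "data": {
  "series": [
    [[0,0,0],[0,0,-2.0],0],
    [[0,0,0],[0,0,-4],0],
    [[0,0,0],[0,0,-4],0],
    [[0,0,0],[-2,0,-3],0],
    [[0,0,0],[-2,0,-3],0],
    [[0,0,0],[0,0,0],0],
    [[0,0,0],[0,0,0],0],
    [[0,0,0],[0,0,0],0]
  ]
}}

```text
time: 17.75
eef_pos: [467.8, 101.1, 265.6]
orientation: [0.747, 0.665, -0.0, -0.0]
force: [-0.1, 0.3, -1.2]
grip_width: 0.002
grip_force: 0.0
```

```bash
python3 look.py w8 stray raise_pad return_pad tube_a
python3 - <<'E'
from h import *
w=arm.camera("wrist")["img"]; s=arm.camera("side")["img"][180:360,160:370]
s=cv2.resize(s,None,fx=2,fy=2)
o=np.zeros((max(420,s.shape[0]),800,3),np.uint8); o[:420,:380]=w[:,180:560]; o[:s.shape[0],380:]=s
cv2.imwrite("pics/c8.png",o[:,:,::-1])
E
```

```text
17.75 [467.8 101.1 265.6] [-0.1  0.3 -1.2]
stray {'wrist': ([484.0, 105.0], 0.75), 'side': ([234.0, 242.0], 0.96), 'scene': ([259.0, 154.0], 0.51)}
    [633.1 154.6 140.7] 5.6
     pair 1 [626.7 160.9 149.8] 1.5
     pair 2 [638.3 158.6 132.5] 3.8
raise_pad {'scene': ([244.0, 199.0], 0.63)}
return_pad {'wrist': ([278.0, 151.0], 0.75), 'side': ([302.0, 260.0], 0.57), 'scene': ([219.0, 186.0], 0.52)}
    [470.  141.1 108.4] 4.8
     pair 1 [472.4 141.3 111.5] 1.7
     pair 2 [468.  141.7 106.1] 3.1
tube_a {'wrist': ([312.0, 160.0], 0.96), 'side': ([295.0, 248.0], 0.4), 'scene': ([231.0, 188.0], 0.54)}
    [496.1 117.9 108.1] 11.7
     pair 1 [495.2 133.9 138.8] 1.8
     pair 2 [499.7 126.6  87.4] 0.8
```

View pics/c8.png

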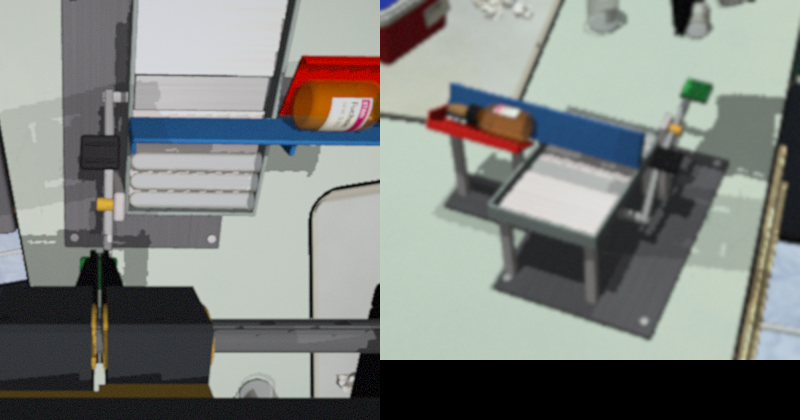

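All three tubes lie below the gauge wall (rows 160, 180 and 198). The plate is home, and the bottle is in the trough with its base at chute x of about +66 mm. Nothing round the chute was touched.

```bash
python3 -c "
from plant import arm
print(arm.hand_in())"
```

```text
the job is handed in; nothing more can be done
None
```

The job is handed in, and no verdict came back: the last camera views show the stray bottle wholly in the red trough, the plate pressed back to its stop, and all three tubes past the gauge wall at the low end; it took about 18 s of the 53 s allowed.

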